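# Light the sample compartment and hold its lid open

### The arm

A 6-joint arm with a two-finger parallel gripper is mounted at the origin on the work surface. World frame = base frame: x ahead of the robot, y to its left, z up, the work surface at z = 0. Lengths are in mm, angles in degrees, forces in N, time in s.
With the tool pointing down it reaches from about 325 to 925 mm from the base axis. Payload 3.1 kg.
Tool frame: the origin (TCP) lies at the very end of the fingers, on their centre line; the grasp point (between the pads) lies grasp_offset behind it (grasp_offset is the distance from the TCP to the grasp point, in mm); z points along the fingers, y is the line along which they close (so a half turn about z gives the same grasp; the last joint's range is limited). The gripper opens to 85 mm and grips with 20 to 120 N. Pads are 22 mm wide; open, the fingers measure 114 mm over their backs; the gripper's body (76 mm by 85 mm) begins 54 mm behind the grasp point. The pads swing forward as they close: fully open they stand 13 mm farther back than shut.
Start: joints at [62.842, 12.427, 92.441, -0, 75.132, -6.429], TCP at [221.206, 584.557, 231.3] pointing down, gripper open.
Joint ranges: [-157.48, 157.48], [-44.54, 120.13], [17.64, 146.25], [-64.5, 244.5], [7.68, 150.69], [-147.95, 147.95]. Speed limits (degrees/s): [159.86, 159.86, 180, 180, 180, 180].

### API

Orientations are given as [roll, pitch, yaw] about the fixed x, y, z axes, in that order (R = Rz(yaw) Ry(pitch) Rx(roll)).
In Python, from station import * gives the robot as it stands. Calls block until the motion is done:
- goto(position, orientation): joint-space move of the TCP to a pose.
- move_l(position, attitude=None, speed=150): straight line of the TCP; attitude=None keeps the orientation; speed is the mean speed in mm/s.
- move_j(angles): joint-space move.
- grip(opening, squeeze=None): finger opening in mm; squeeze is the grip in N (None keeps the last); returns when the fingers have stopped.
- wait(seconds).
- solve_ik(position, orientation): joint angles nearest the present ones, or None.
- get_obs(): the state.
- get_image(name): name is "scene" or "top" or "wrist"; returns the picture (420x560x3 uint8, red, green, blue); there is no depth.
- get_calibration(name): a dict with "fx", "fy", "cx", "cy" (pixels), "R" (3x3) and "t" (3): a world point X has camera coordinates R X + t; the wrist camera has in their place "mount" (4x4, takes a point from camera to tool coordinates, whose origin is the TCP and whose axes are the flange's). Camera axes: x right, y down, z forward; pixel columns grow to the right and rows downward; lengths in mm; the calibration is good to about 2 mm. A picture is of the moment at which its call begins: read the wrist's pose just before it. get_calibration takes no time and is no camera call.
A pose or a line that the arm cannot do raises Unreachable and nothing moves.
- sign_off(): hands the job in; it is judged then, once.
Trained networks look in the newest picture that a camera, given by its name, has taken for a name from the list of things; names that differ only in an ending like _2 or _b are one class to them, and where a whole thing is asked for, a point or a joint stands for the part that bears it (a point fixed in the world has none). Each returns a list of dicts, best first, with "score" (0 to 1); they miss things now and then, are a little off and sometimes report something else, mostly with a low value. They report only what shows in the picture. A call takes as long as a camera call.
- spot_in(name, camera): "extent" ([centre column, centre row, width, height] in pixels, round what is visible of it).
- regions_of(name, camera): "region" (420x560 bool, what is visible of it) and "extent" ([centre column, centre row, width, height] in pixels, round what is visible of it).
The state is a dict: "t": time; "joint_pos": joint angles; "qvel": joint speeds; "effort": joint torques, N m; "tcp_pos": TCP position; "ee_rot": TCP orientation; "wrist_force": force on the tool from outside, world axes, zero at the start; "moment": the same for the moment, N m; "grip_width": finger opening in mm; "grip_force": force on a finger pad.
Only numpy, scipy, OpenCV 4.12 (cv2) and the standard library are available. Lean on these libraries where they do the work, as an engineer would, in place of code of your own. Each camera call takes 0.05 s, during which the arm holds its last target. There are 200 camera calls.

### The job

Someone wants to look into the photometer's sample compartment. First take the ball knob behind the inspection lamp's head and swivel and tilt the head until it points at the middle of the compartment's opening (the lid is still shut over it), and leave it aimed there. Then lift the compartment lid by its upright grip and hold it open at 60 degrees; it falls shut if let go, so finish while still holding it there, with the lamp still aimed and the other things on the bench left where they are.

Things in the scene. Friction and masses are not known exactly. Their poses are not given: they have to be found in the camera images.
- photometer: cream bench photometer, a box 280 deep (its x) x 260 wide (its y) x 130 high, fixed to the bench, its black keypad front towards its -x. Origin at the centre of its underside, z up. A grey lid lies on its top.
- well (a point): centre of the sample compartment's opening, level with the photometer's top (130 above the bench), 20 behind (+x of) the photometer's centre. The opening is 100 (x) x 120 (y); the shut lid covers it. The lamp is to point at this point.
- lid (a joint): angle of the compartment lid, rad: 0 shut (lying level), growing as its front edge rises, stop at 1.45; 60 degrees is 1.047. A weak spring and its weight (210 to 390 g) shut it from any angle.
- lid_panel: the grey lid with its grip: plate 130 x 150 x 12 thick, its far (+x) edge 5 before the hinge. Origin on the hinge line, level with the plate's underside; axes as the photometer's when shut. Grip: an upright block near the front edge, 36 long (x), 16 wide (y), 38 high above the plate, its middle 112 before the hinge.
- lid_hinge (a point): point of the hinge line midway along it, height 130.5; the hinge line runs along the photometer's y. The lid's front edge is 135 from it towards the photometer's -x.
- lid_grip (a point): where to pinch the grip: in its middle, 27 above the plate's upper face and 11 below the grip's top; turns with the lid. With the lid shut it lies 112 before the hinge line (towards the photometer's -x) and 39 above it. Pinched across its 16 mm from above, it turns between the pads as the lid rises, so the gripper can stay upright.
- lamp_pivot (a point): point where the lamp head's swivel and tilt axes cross, 240 above the bench, above the lamp's round foot (110 dia) and post (16 dia). Its x axis is the way the lamp points, y is the tilt axis (level), z is the head's own up. Head: aluminium, 56 dia, from 38 behind to 55 ahead of this point, in a fork 76 wide. The foot is fixed, left or right of the photometer.
- lamp_knob (a point): centre of the black ball knob (26 dia) on a thin rod behind the head, 100 behind lamp_pivot on the line the lamp points along. Pinch it from above, fingers closing across the rod; it can turn between the pads, so the gripper may stay upright.
- lamp_swivel (a joint): swivel of the lamp head about the vertical, rad, counter-clockwise from above is positive, counted from the lamp foot's own x axis (which may be turned on the bench); -2 to 2. Stays where it is left (friction 0.10 N m).
- lamp_tilt (a joint): tilt of the lamp head, rad: 0 level, positive points down (knob rises), -0.7 to 0.9. Stays where it is left (friction 0.12 N m).
- stirrer: white stirrer, 130 x 120 x 56 high, fixed, on the other side of the photometer from the lamp; origin at the centre of its underside
- beaker: clear glass beaker, 68 dia x 85 high, standing on the stirrer; origin at the centre of its underside. Bystander.
- spanner: steel spanner 150 long lying flat on the bench in front of the photometer; origin under its middle. Bystander.
- reagent: amber glass bottle, 66 dia x 150 high; origin at the centre of its underside. Bystander.
- flask: conical glass flask, 82 dia x 110 high; origin at the centre of its underside. Bystander.
- tube: empty cardboard tube standing upright, 44 dia x 100 high; origin at the centre of its underside. Bystander.

How it is judged:
By the outcome, as a careful person would: the job done as asked, in the order asked, and still so for the second after the job is handed in, while the arm keeps its last pose, push and grip.
It also fails if it takes over 58 s, if anything falls off the work surface, if the arm or the gripper's body presses on something with over 40 N, if the wrist force passes 120 N, or if a joint passes its speed limit or range.

## Working session

There is one attempt and no reset: what is moved stays moved. The work goes in short steps, each a Python script; the robot and the scene stay as the last script left them, time stands still between calls to the robot, and variables do not carry over. Pictures are saved under pics/ and viewed, at most 10 in all, crops included, and the job is handed in when it is done.

```bash
mkdir -p pics; ls; cat > a.py <<'E'
from station import *
import numpy as np, cv2
o=get_obs(); print(o["t"],o["tcp_pos"],o["ee_rot"],o["grip_width"])
for c in ("scene","top"):
    im=get_image(c); cv2.imwrite(f"pics/{c}0.png",im[:,:,::-1])
    k=get_calibration(c); R=np.array(k["R"]);t=np.array(k["t"]);print(c,k["fx"],k["fy"],k["cx"],k["cy"],"C",(-R.T@t).round(1),"axis",R[2].round(3))
    for n in ["photometer","lid_panel","lid_grip","lamp_pivot","lamp_knob","stirrer","beaker","spanner","reagent","flask","tube"]:
        print(n,[(round(d["score"],2),np.round(d["extent"],1).tolist()) for d in spot_in(n,c)[:2]])
print(get_calibration("wrist"), get_obs())
E
python3 a.py
```

```text
pics
0.0 [220.84101538 583.80917607 229.95317954] [-1.79862620e+02 -1.58726269e-02  1.59267598e+02] 85.27629534341206
scene 460.1782951874583 460.1782951874583 283.7062720889595 209.9775304307711 C [1275.8 -641.9  892.2] axis [-0.606  0.505 -0.615]
photometer [(0.56, [299.1, 241.9, 141.9, 126.1]), (0.36, [303.6, 220.7, 81.7, 50.2])]
lid_panel [(0.56, [303.4, 223.4, 77.8, 52.8])]
lid_grip [(0.73, [303.7, 223.6, 76.2, 54.5])]
lamp_pivot [(0.72, [300.9, 221.8, 79.5, 49.0]), (0.64, [197.8, 215.5, 32.4, 31.6])]
lamp_knob [(0.57, [197.2, 215.6, 36.3, 29.8])]
stirrer [(0.88, [363.3, 202.8, 56.6, 35.6])]
beaker [(0.63, [366.4, 179.3, 19.5, 33.8])]
spanner []
reagent [(0.83, [421.1, 190.4, 30.1, 46.2])]
flask [(0.9, [194.1, 341.8, 37.2, 52.1])]
tube [(0.7, [403.1, 225.1, 20.5, 38.7]), (0.47, [421.3, 191.2, 26.8, 46.3])]
top 378.999414756116 378.999414756116 275.9271704639628 201.48042125413951 C [ 444.8  -11.7 1080.6] axis [ 0.098  0.011 -0.995]
photometer [(0.96, [281.7, 191.4, 111.2, 115.3])]
lid_panel [(0.57, [281.9, 177.4, 63.0, 56.0]), (0.36, [185.1, 137.6, 23.2, 22.8])]
lid_grip [(0.91,
[... 1002 characters left out ...]
     1.00000000e+00]])} {'t': 1.2, 'joint_pos': array([ 6.28397148e+01,  1.24274271e+01,  9.24418997e+01,  2.16621406e-04,
        7.51316163e+01, -6.42974698e+00]), 'qvel': array([ 0.05621791, -0.00368981,  0.06704685, -0.03202012,  0.05622374,
        0.02310957]), 'effort': array([-7.84490912e-04, -3.96894193e+01, -3.04249442e+01, -1.86984134e-04,
        9.21023493e-04, -3.86693182e-05]), 'tcp_pos': array([221.22597471, 584.54344939, 231.29243229]), 'ee_rot': array([-1.79999086e+02, -3.13666488e-04,  1.59269406e+02]), 'wrist_force': array([-0.89118071, -0.07954555, -0.92741961]), 'moment': array([-0.00789197, -0.04527009,  0.03755252]), 'grip_force': 0.0, 'grip_width': 85.66872126695755}
```

```bash
python3 -c "
import cv2
a=cv2.imread('pics/top0.png');b=cv2.imread('pics/scene0.png')
cv2.imwrite('pics/topc.png',cv2.resize(a[110:310,100:460],(792,440),interpolation=cv2.INTER_CUBIC))
cv2.imwrite('pics/scenec.png',cv2.resize(b[150:370,160:450],(790,599),interpolation=cv2.INTER_CUBIC))"; python3 -c "from station import *;print([grasp for grasp in dir() if 'off' in grasp]); import station; print(getattr(station,'grasp_offset',None))"
```

```text
['grasp_offset', 'sign_off']
18.700000000000003
```

View pics/topc.png

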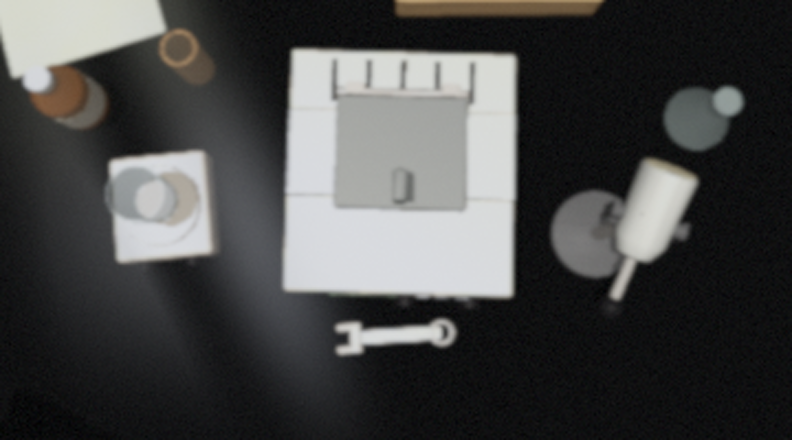

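View pics/scenec.png

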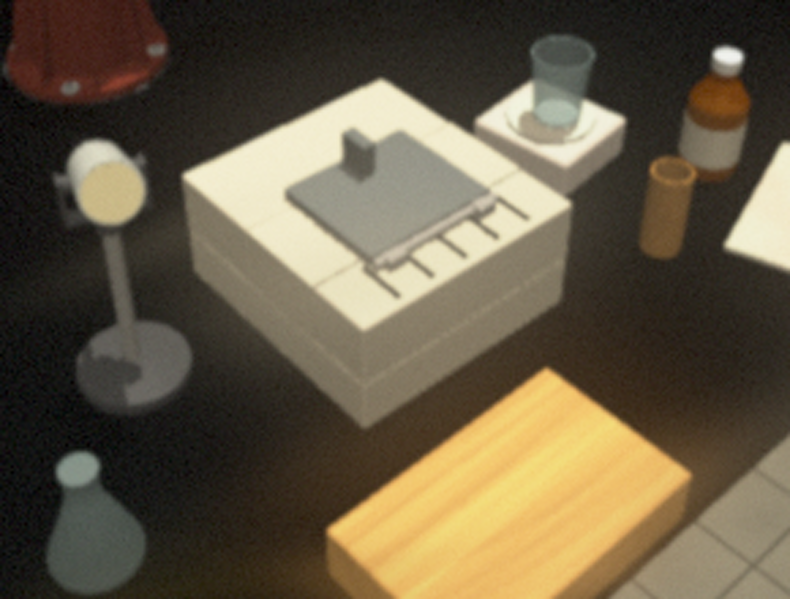

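The top view shows the photometer (crop corners (291,48), (517,54), (513,297), (284,291)), the lid with its grip at (402,185), the lamp on the right with fork ends (607,215) and (683,232), and the knob, dark, at (611,308). In the scene view the knob is hidden behind the head. The crop corners of the photometer top there are (380,80), (570,203), (365,330) and (183,177).

```bash
cat > h.py <<'E'
from station import *
import numpy as np, cv2
from scipy.spatial.transform import Rotation as Ro
from scipy.optimize import least_squares
def cam(c,pose=None):
    k=get_calibration(c); K=np.array([[k["fx"],0,k["cx"]],[0,k["fy"],k["cy"]],[0,0,1]])
    if c!="wrist": return K,np.array(k["R"]),np.array(k["t"])
    p,r=pose; T=np.eye(4);T[:3,:3]=Ro.from_euler("xyz",r,degrees=True).as_matrix();T[:3,3]=p
    M=np.linalg.inv(T@np.array(k["mount"])); return K,M[:3,:3],M[:3,3]
def proj(c,X):
    K,R,t=c; p=(np.atleast_2d(X)@R.T+t)@K.T; return p[:,:2]/p[:,2:]
def onz(c,uv,z):
    K,R,t=c; d=R.T@np.linalg.inv(K)@[uv[0],uv[1],1]; C=-R.T@t; return C+d*(z-C[2])/d[2]
def tri(obs): # [(cam,uv),...]
    f=lambda X: np.concatenate([proj(c,X)[0]-uv for c,uv in obs])
    s=least_squares(f,[450,-200,200]); return s.x,np.abs(s.fun).max()
def yawR(a): return np.array([[np.cos(a),-np.sin(a),0],[np.sin(a),np.cos(a),0],[0,0,1]])
def snap(name):
    o=get_obs(); im=get_image("wrist"); cv2.imwrite(f"pics/{name}.png",im[:,:,::-1])
    np.save(f"pics/{name}.npy",np.array([o["tcp_pos"],o["ee_rot"]])); return cam("wrist",(o["tcp_pos"],o["ee_rot"]))
E
cat > b.py <<'E'
from h import *
T=cam("top");S=cam("scene")
tp=np.array([(291,48),(517,54),(513,297),(284,291)])/2.2+[100,110]
sp=np.array([(570,203),(365,330),(183,177),(380,80)])/2.724+[160,150]
L=np.array([(140,130,0),(140,-130,0),(-140,-130,0),(-140,130,0)])
for a,b in zip(tp,sp): print(tri([(T,a),(S,b)]))
f=lambda p:np.concatenate([(proj(T,L@yawR(p[3]).T+p[:3])-tp).ravel(),(proj(S,L@yawR(p[3]).T+p[:3])-sp).ravel()])
s=least_squares(f,[500,0,130,0]); print("photo",s.x[:3],np.degrees(s.x[3]),np.abs(s.fun).max())
k=np.array([611,308])/2.2+[100,110]
print("knob z240",onz(T,k,240),"pivot z240",onz(T,np.array([645,224])/2.2+[100,110],240))
print("grip top", onz(T,np.array([403,170])/2.2+[100,110],180.5), onz(T,np.array([400,198])/2.2+[100,110],180.5))
E
python3 b.py
```

```text
(array([718.06430501, 110.0776009 , 128.78747343]), np.float64(0.5673356433420622))
(array([ 712.07269034, -149.94730818,  130.24971764]), np.float64(1.082926339780954))
(array([ 430.93988172, -141.17699858,  125.31747111]), np.float64(1.3604315520600494))
(array([437.18230033, 118.13536616, 124.47326594]), np.float64(0.6022361159019738))
photo [574.77220506 -15.75094062 127.50848405] -1.4602937262546467 1.6148834483460632
knob z240 [ 419.9525873  -225.25738661  240.        ] pivot z240 [ 503.81336449 -261.74607114  240.        ]
grip top [567.61212645 -18.83218608 180.5       ] [536.98311953 -15.46156955 180.5       ]
```

```bash
cat > c.py <<'E'
from h import *
def look(target,az,tilt,dist):
    a,t=np.radians([az,tilt]); z=np.array([np.sin(t)*np.cos(a),np.sin(t)*np.sin(a),-np.cos(t)])
    y=np.array([-np.sin(a),np.cos(a),0]); x=np.cross(y,z)
    return np.array(target)-dist*z, Ro.from_matrix(np.c_[x,y,z]).as_euler("xyz",degrees=True)
mid=[450,-240,240]
for i,(az,ti,d) in enumerate([(-10,35,190),(-40,5,190)]):
    p,r=look(mid,az,ti,d); q=solve_ik(p,r); print(p,r,q)
    if q is None: continue
    goto(p,r); wait(.3); c=snap(f"w{i}")
    for n in ["lamp_knob","lamp_pivot"]: print(n,[(round(d["score"],2),np.round(d["extent"],1).tolist()) for d in spot_in(n,"wrist")[:2]])
    print(proj(c,[[420,-225,240],[504,-262,240]]),get_obs()["t"])
a=[cv2.imread(f"pics/w{i}.png") for i in (0,1)]
cv2.imwrite("pics/w01.png",cv2.resize(np.vstack(a),None,fx=.7,fy=.7))
E
python3 c.py; ls pics
```

```text
[ 342.67612092 -221.07590444  395.63888841] [180.  35. 170.] [ -64.05028792  -43.77199676  125.19338429   28.35934304   77.83221464
 -144.97203076]
lamp_knob [(0.94, [270.1, 195.1, 71.1, 155.1])]
lamp_pivot [(0.55, [271.2, 194.6, 61.5, 152.5])]
[[293.23941153 154.56781989]
 [271.54665053 214.19194126]] 4.5583
[ 437.31461724 -229.35570001  429.27699264] [-180.    5.  140.] [-35.58543214 -12.50255165  96.78193161  -0.38440891  90.73536256
 -85.60709851]
lamp_knob [(0.73, [302.2, 215.3, 88.3, 165.4])]
lamp_pivot [(0.73, [303.3, 213.6, 86.8, 162.2])]
[[275.3253567  146.06710526]
 [300.82261627 230.36131177]] 5.9833
scene0.png
scenec.png
top0.png
topc.png
w0.npy
w0.png
w01.png
w1.npy
w1.png
```

```bash
python3 -c "
import cv2,numpy as np
f=lambda i:cv2.resize(cv2.imread(f'pics/w{i}.png')[100:300,200:333],None,fx=3,fy=3,interpolation=cv2.INTER_CUBIC)
cv2.imwrite('pics/w01.png',np.clip(np.hstack([f(0),f(1)]).astype(float)*1.6,0,255))"
```

```text
[ WARN:0@0.080] global loadsave.cpp:1063 imwrite_ Unsupported depth image for selected encoder is fallbacked to CV_8U.
```

View pics/w01.png

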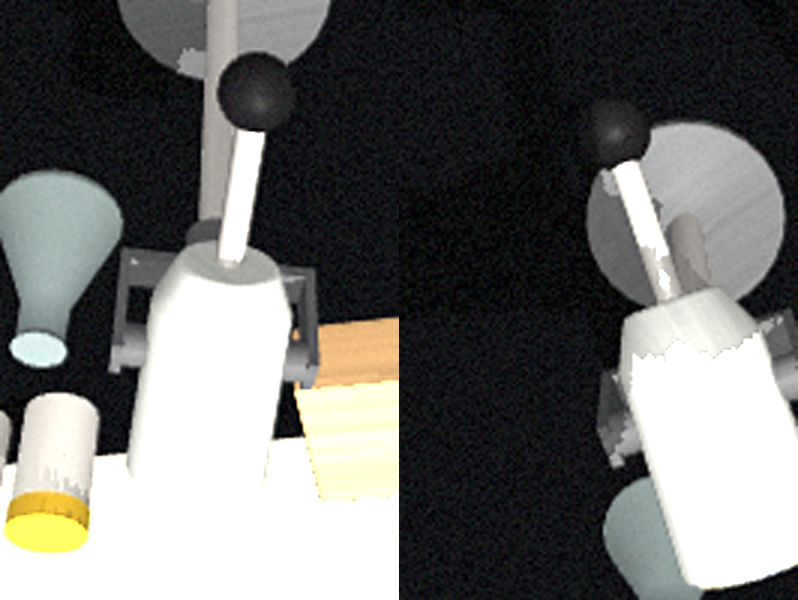

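w0 (left) shows the knob at crop (257,91) and the trunnions at about (128,352) and (300,370). w1 (right) shows the knob at (615,132) and the trunnions at about (620,430) and (790,372). The flask and foot are clear of the knob.

```bash
cat > d.py <<'E'
from h import *
C=[cam("wrist",np.load(f"pics/w{i}.npy")) for i in (0,1)];T=cam("top");S=cam("scene")
g=lambda i,u,v:np.array([(u-399*i)/3+200,v/3+100])
K0=(C[0],g(0,257,91));K1=(C[1],g(1,615,132));KT=(T,np.array([611,308])/2.2+[100,110])
print("knob",tri([K0,K1]),tri([K0,K1,KT]))
print("ball diameter check", [tri([(C[0],g(0,257-38,91)),(C[1],g(1,615-36,132))])[0]])
P=[(C[0],g(0,214,361)),(C[1],g(1,705,401)),(T,np.array([645,224])/2.2+[100,110]),(S,np.array([103,178])/2.724+[160,150])]
print("pivot",tri(P[:2]),tri(P[:3]),tri(P))
# foot circle in top & post : ellipse centre
print("foot",onz(T,np.array([595,234])/2.2+[100,110],8), onz(S,np.array([133,365])/2.724+[160,150],10), onz(C[1],g(1,686,215),10))
E
python3 d.py
```

```text
knob (array([ 421.46772814, -231.87743931,  202.50641682]), np.float64(0.0188782462881818)) (array([ 420.7158814 , -231.95756737,  203.78125049]), np.float64(1.1187930696096942))
ball diameter check [array([ 412.43773157, -241.42884126,  210.93953148])]
pivot (array([ 504.52622486, -261.71704252,  247.86964752]), np.float64(0.3564351859155295)) (array([ 504.08848715, -261.35489129,  248.25067023]), np.float64(0.9314069688996938)) (array([ 508.01413195, -262.85093294,  242.42800424]), np.float64(2.5810945870248077))
foot [ 507.40402138 -266.37506019    8.        ] [ 511.47684766 -265.34497905   10.        ] [ 507.24087025 -261.32596834   10.        ]
```

```bash
cat > e.py <<'E'
from h import *
knob=np.array([421,-232,203.]); piv=np.array([506.5,-263,241.])
h=np.degrees(np.arctan2(*(piv-knob)[1::-1])); print("h",h)
g=np.array([0,0,-grasp_offset]); 
goto(knob+g+[0,0,85],[180,0,h]); grip(60); 
move_l(knob+g,[180,0,h],100); grip(0,30); wait(.2)
o=get_obs(); print(o["t"],o["tcp_pos"],o["ee_rot"],o["grip_width"],o["grip_force"],o["wrist_force"])
c=snap("w2"); T=get_image("top"); cv2.imwrite("pics/top1.png",T[:,:,::-1])
E
python3 e.py
```

```text
h -19.92928241418855
10.325 [ 421.51641789 -232.27486295  184.77307771] [ 1.79986425e+02 -8.49444869e-02 -1.99299628e+01] 23.896700778681485 29.302288591861725 [ 0.9211544  -0.25504953  1.52828946]
```

View pics/w2.png

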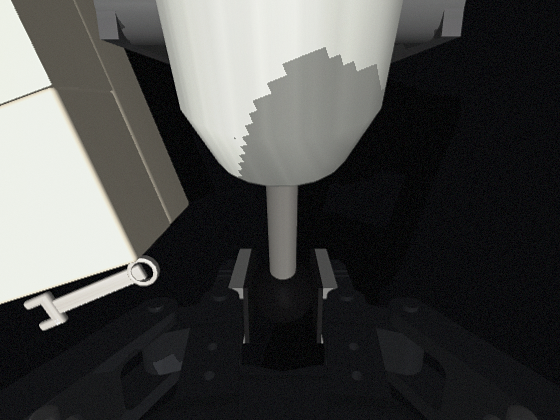

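w2 shows the knob at about (285,295), held between the pads and with the rod straight at (283,230). The spanner at (95,290) is clear.

```bash
cat > f.py <<'E'
from h import *
P=np.load("pics/w2.npy"); c=cam("wrist",P); print(proj(c,[P[0]+[0,0,18.7],P[0]+[0,0,8],P[0]+[0,0,28]]))
piv=np.array([506.5,-263,241.]); o=get_obs()
k0=o["tcp_pos"]+[0,0,grasp_offset]
Ry=yawR(np.radians(-1.46)); well=np.array([574.8,-15.75,130])+Ry@[20,0,0]
d0=piv-k0; d1=well-piv; L=np.linalg.norm(d0)
ang=lambda d:(np.arctan2(d[1],d[0]),np.arctan2(-d[2],np.hypot(d[0],d[1])))
a0,a1=np.array(ang(d0)),np.array(ang(d1)); print("L",L,np.degrees(a0),np.degrees(a1))
N=12
for i in range(1,N+1):
    s=i/N; h,t=a0+(a1-a0)*s; l=L+(100-L)*s
    u=np.array([np.cos(t)*np.cos(h),np.cos(t)*np.sin(h),-np.sin(t)])
    move_l(piv-l*u-[0,0,grasp_offset],[180,0,np.degrees(h)],80)
    o=get_obs()
    if i%3==0: print(o["t"].round(2),o["tcp_pos"].round(1),round(o["grip_width"],1),round(o["grip_force"],1),o["wrist_force"].round(1))
    if np.linalg.norm(o["wrist_force"])>25: print("STOP",i,o["wrist_force"]); break
wait(.3); snap("w3"); o=get_obs(); print(o["tcp_pos"],o["wrist_force"],o["moment"])
for n in("top","scene"): cv2.imwrite(f"pics/{n}2.png",get_image(n)[:,:,::-1])
a=cv2.imread("pics/top2.png")[150:310,330:460]; b=cv2.imread("pics/w3.png")
cv2.imwrite("pics/m2.png",np.hstack([cv2.resize(a,(341,420)),b[:,60:500]]))
E
python3 f.py
```

```text
[[282.41563927 287.80759978]
 [282.40114334 275.2260412 ]
 [282.43009599 300.35512799]]
L 97.85993616809233 [-19.8699741  -22.58265389] [70.31077628 22.95574862]Traceback (most recent call last):
  File "f.py", line 15, in <module>
    if i%3==0: print(o["t"].round(2),o["tcp_pos"].round(1),round(o["grip_width"],1),round(o["grip_force"],1),o["wrist_force"].round(1))
                     ^^^^^^^^^^^^
AttributeError: 'float' object has no attribute 'round'
```

```bash
sed -i 's/range(1,N+1)/range(4,N+1)/; s/o\["t"\].round(2)/round(o["t"],2)/; s/^a0,a1=.*/&/; s/^N=12/L=97.86; a0=np.radians([-19.87,-22.583]); N=12/' f.py; sed -i 's/^P=np.load.*$//' f.py; python3 f.py
```

```text
L 98.49737378632798 [  2.35235148 -11.40098045] [70.31077628 22.95574862]
12.39 [ 416.8 -304.9  222.4] 24.0 29.6 [ 0.5  0.9 -0. ]
13.39 [ 440.9 -335.   242.3] 23.6 29.7 [-0.3  0.6  0.5]
14.37 [ 475.5 -349.4  261.3] 24.0 29.7 [ 1.4  0.9 -0.5]
[ 475.51319548 -349.49107142  261.25592005] [ 0.59249097  1.93155432 -0.90659229] [ 0.17145019 -0.14355389 -0.02148578]
```

View pics/m2.png

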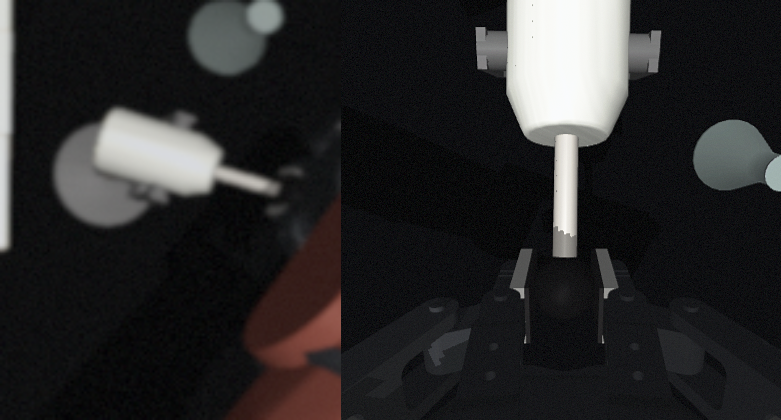

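The left panel shows the head swivelled towards the photometer. The right panel shows the knob still centred at (565,290), with the rod vertical. Next I release and measure the aim.

```bash
cat > g.py <<'E'
from h import *
from c2 import look
o=get_obs(); p=o["tcp_pos"]; grip(60); move_l(p+[0,0,75],None,150)
for i,(az,ti,d) in enumerate([(-60,5,190),(-15,38,200)]):
    P,r=look([495,-290,255],az,ti,d); q=solve_ik(P,r)
    print(q)
    if q is None: continue
    goto(P,r); wait(.3); snap(f"v{i}"); print(get_obs()["t"])
for n in("top","scene"): cv2.imwrite(f"pics/{n}3.png",get_image(n)[:,:,::-1])
f=lambda n,x,y:cv2.resize(cv2.imread(f'pics/{n}.png')[y:y+200,x:x+260],(400,300),interpolation=cv2.INTER_CUBIC)
cv2.imwrite("pics/m3.png",np.vstack([np.hstack([f("v0",150,100),f("v1",150,100)]),np.hstack([f("top3",280,110),f("scene3",100,130)])]))
E
sed -n 2,5p c.py > c2b; (echo "import numpy as np; from scipy.spatial.transform import Rotation as Ro"; cat c2b) > c2.py; python3 g.py
```

```text
[-35.58321849  -3.65802773  87.41167657  -2.06557957  91.69046615
 -65.72629836]
16.9917
[ -61.22401663  -38.58739504  122.00979646   28.12667565   70.55691943
 -139.52390653]
18.5167
```

View pics/m3.png

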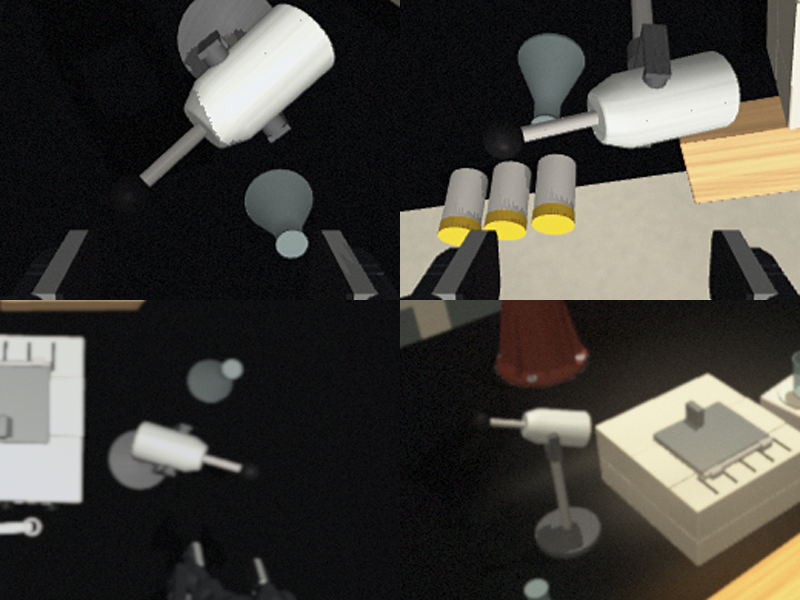

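Top-left (v0) shows the knob at panel (127,191), and top-right (v1) shows it at (501,139). It is also visible in the top view at (250,472) and in the scene view at (481,421). The head now points at the photometer. I'll fit the axis line from the edges of the rod and head in all four images.

```bash
cat > fit.py <<'E'
from h import *
from scipy.ndimage import map_coordinates
def fit(views,knobs,k,d,pr=True):
    """views: {name:cam}; knobs {name:uv}; fit axis line: knob k, heading/tilt"""
    X=np.r_[k,d]
    dirv=lambda h,t:np.array([np.cos(t)*np.cos(h),np.cos(t)*np.sin(h),-np.sin(t)])
    for it in range(5):
        ob=[]
        for n,c in views.items():
            g=cv2.GaussianBlur(cv2.imread(f"pics/{n}.png").astype(float).sum(2),(0,0),.8)
            u=dirv(*X[3:]); C=-c[1].T@c[2]
            for s,rad in [(s,4) for s in range(18,54,4)]+[(s,28) for s in range(112,150,4)]:
                A=X[:3]+s*u; nn=np.cross(u,A-C); nn/=np.linalg.norm(nn)
                w=np.linspace(-rad-14,rad+14,4*(rad+14)+1); px=proj(c,A+w[:,None]*nn)
                pr_=map_coordinates(g,[px[:,1],px[:,0]],order=1); gr=np.gradient(pr_)
                m=len(w)//2; lo=np.argmax(gr[:m]); hi=m+np.argmin(gr[m:])
                if gr[lo]<8 or -gr[hi]<8 or not .6*rad<(w[hi]-w[lo])/2<1.5*rad+1: continue
                ob.append((n,s,(px[lo]+px[hi])/2,A))
        def f(x):
            u=dirv(*x[3:]); r=[]
            for n,s,uv,A in ob:
                c=views[n]; p,q=proj(c,[x[:3]+(s-3)*u,x[:3]+(s+3)*u]); e=(q-p)/np.linalg.norm(q-p); z=uv-(p+q)/2
                r.append(e[0]*z[1]-e[1]*z[0])
            for n,uv in knobs.items(): r+=list(proj(views[n],x[:3])[0]-uv)
            return np.array(r)
        sol=least_squares(f,X,loss="soft_l1",x_scale=[1,1,1,.01,.01]); X=sol.x
    r=f(X)
    for n in views:
        i=[j for j,o in enumerate(ob) if o[0]==n]; print(n,len(i),"rod",np.round([r[j] for j in i if ob[j][1]<60],1),"head",np.round([r[j] for j in i if ob[j][1]>60],1))
    print("knob res",r[len(ob):].round(1)); u=dirv(*X[3:])
    return X[:3],u
if __name__=="__main__":
    V={n:cam("wrist",np.load(f"pics/{n}.npy")) for n in("v0","v1")}; V["top3"]=cam("top");V["scene3"]=cam("scene")
    Kn=dict(v0=(232.6,227.3),v1=(215.7,192.7),top3=(442.5,224.7),scene3=(152.7,210.7))
    well=np.array([574.8,-15.75,130])+yawR(np.radians(-1.46))@[20,0,0]
    for keys in (list(V),["v0","v1"],["top3","scene3"]):
        k,u=fit({n:V[n] for n in keys},{n:Kn[n] for n in keys},[475,-349,280],np.radians([70,23]))
        m=well-k; print(keys,"knob",k.round(1),"ang",np.degrees(np.arctan2(u[1],u[0])),np.degrees(np.arcsin(-u[2])),"miss",(m-u*(m@u)).round(1),"pivot",(k+100*u).round(1))
        print(" hits z130 at",(k+u*(130-k[2])/u[2]).round(1),"well",well)
E
python3 fit.py
```

```text
v0 19 rod [ 0.2  0.2  0.2 -0.1 -0.1  0.2  0.2 -0.1 -0.1] head [-0.3 -0.1 -0.3 -0.3 -0.3 -0.3 -0.3 -0.1 -0.1 -0.1]
v1 17 rod [ 0.3 -1.2 -0.9  0.9 -0.2 -0.1 -0.1] head [ 7.7  7.5  5.8  4.1 -0.4 -0.4 -0.6 -1.1 -0.6 -0.6]
top3 19 rod [0.3 0.1 0.2 0.3 0.2 0.3 0.1 0.2 0.1] head [0.6 0.4 0.4 0.3 0.5 0.5 0.5 0.4 0.6 0.4]
scene3 19 rod [-0.  -0.1  0.1 -0.1  0.3  0.1  0.1 -0.1 -0.1] head [-3.8 -2.9 -3.1  0.1  0.3  0.2  0.2  0.4  0.6  0.5]
knob res [ 0.9  2.3 -0.1 -0.4 -0.9 -0.5 -0.8 -0.8]
['v0', 'v1', 'top3', 'scene3'] knob [ 474.8 -351.1  278. ] ang 68.90373057021205 21.63232213128436 miss [-8.9  0.9 -6.1] pivot [ 508.3 -264.4  241.2]
 hits z130 at [609.2  -2.9 130. ] well [594.79350713 -16.25958099 130.        ]
v0 19 rod [ 0.2  0.2  0.2  0.2 -0.   0.2  0.2  0.2 -0. ] head [-0.4 -0.1 -0.1 -0.4 -0.1 -0.1  0.1  0.1  0.1  0.1]
v1 17 rod [ 0.3 -1.3 -1.   0.8 -0.2 -0.2 -0.2] head [ 7.8  7.3  5.6  4.2 -0.6 -0.3 -0.8 -1.  -0.5 -0.7]
knob res [ 0.9  2.2  0.1 -0.4]
['v0', 'v1'] knob [ 474.7 -350.9  278.2] ang 68.86216385445455 21.698911959284242 miss [-8.9  0.9 -5.9] pivot [ 508.2 -264.3  241.3]
 hits z130 at [609.   -3.5 130. ] well [594.79350713 -16.25958099 130.        ]
top3 19 rod [ 0.1 -0.1  0.   0.   0.   0.1 -0.1  0.  -0.1] head [ 0.4 -0.1 -0.2  0.  -0.1  0.1  0.  -0.1  0.  -0.1]
scene3 19 rod [-0.2 -0.   0.1 -0.1  0.2  0.   0.2 -0.1 -0.1] head [-3.8 -2.9 -3.1  0.1  0.4  0.2  0.3  0.5  0.7  0.6]
knob res [-0.6 -0.6 -1.  -0.8]
['top3', 'scene3'] knob [ 474.9 -351.6  278.1] ang 68.63926438451766 21.31127818980371 miss [-10.9   0.9  -8. ] pivot [ 508.9 -264.9  241.8]
 hits z130 at [613.3   2.  130. ] well [594.79350713 -16.25958099 130.        ]
```

```bash
cat > i.py <<'E'
from h import *
from c2 import look
T=cam("top");S=cam("scene")
tp=np.array([(291,48),(517,54),(513,297),(284,291)])/2.2+[100,110]
sp=np.array([(570,203),(365,330),(183,177),(380,80)])/2.724+[160,150]
L=np.array([(140,130,0),(140,-130,0),(-140,-130,0),(-140,130,0)])
M=lambda p:L@yawR(p[2]).T+[p[0],p[1],130]
for w in (1,0):
    s=least_squares(lambda p:np.r_[(proj(T,M(p))-tp).ravel(),w*(proj(S,M(p))-sp).ravel()],[575,-16,0]); print(s.x,s.fun.round(1)[:8])
    if w: well=np.r_[s.x[:2],130]+yawR(s.x[2])@[20,0,0]
print("well",well)
piv=np.array([508.3,-264.4,241.2]); k=np.array([474.8,-351.1,278]); u=(well-piv)/np.linalg.norm(well-piv); k2=piv-100*u
h=np.degrees(np.arctan2(u[1],u[0])); print("knob target",k2,h)
g=np.array([0,0,-grasp_offset])
goto(k+g+[0,0,75],[180,0,68.9]); move_l(k+g,None,120); grip(0,30); o=get_obs(); print(o["tcp_pos"],o["grip_width"],o["wrist_force"])
move_l(k2+g,[180,0,h],40); wait(.3); o=get_obs(); print(o["tcp_pos"]-k2-g,o["wrist_force"],o["t"])
grip(60); move_l(k2+g+[0,0,75],None,150)
for i,(az,ti,d) in enumerate([(-60,5,190)]):
    P,r=look([495,-290,255],az,ti,d); goto(P,r); wait(.3); snap(f"x{i}")
for n in("top","scene"): cv2.imwrite(f"pics/{n}4.png",get_image(n)[:,:,::-1])
print(get_obs()["t"])
from fit import fit
V={"x0":cam("wrist",np.load("pics/x0.npy")),"top4":T,"scene4":S}
k,u=fit(V,{n:proj(c,k2)[0] for n,c in V.items() if n!="x0"},k2,[np.radians(h),np.arcsin(-u[2])])
m=well-k; print("knob",k,"ang",np.degrees(np.arctan2(u[1],u[0])),np.degrees(np.arcsin(-u[2])),"miss",m-u*(m@u),"pivot",k+100*u)
E
python3 i.py
```

```text
[ 5.75187953e+02 -1.62582729e+01 -2.55478688e-02] [ 0.4  0.1 -1.  -0.6 -0.2 -1.1 -0.4 -0.9]
[ 5.73578466e+02 -1.70252793e+01 -2.78594998e-02] [ 0.8  0.6 -0.6  0.1  0.  -0.3 -0.2 -0.3]
well [595.18142606 -16.76917468 130.        ]
knob target [ 477.81713694 -351.28274215  280.2151788 ] 70.66654761720352
[ 475.11062661 -351.63382507  260.29843208] 24.188202487377552 [-0.54484911 -0.30377559  2.30976349]
[ 0.14319986 -0.59643591  0.42111155] [-0.2239725  -2.81066683  1.30900543] 22.1417
24.4167
x0 19 rod [-0.  -0.  -0.  -0.  -0.  -0.  -0.3 -0.3 -0.3] head [-0.1 -0.3 -0.3 -0.3 -0.3 -0.1 -0.1 -0.3 -0.1  0.2]
top4 19 rod [0.2 0.1 0.2 0.4 0.2 0.4 0.  0.2 0.1] head [0.3 0.5 0.1 0.3 0.5 0.6 0.4 0.6 0.5 0.5]
scene4 19 rod [-0.5  0.1  0.6  0.5  0.3  0.2  0.2  0.   0. ] head [-4.1 -3.6 -3.1  0.  -0.2  0.4  0.5  0.5  0.4  0.4]
knob res [-0.  -0.1 -0.1  0.9]
knob [ 478.05701872 -352.04953274  278.32201382] ang 70.81699832088627 22.118057975540363 miss [-0.02898202 -1.45998961 -3.41623894] pivot [ 508.49759708 -264.55252564  240.67038786]
```

Aim is now within about 4 mm at the well. Next I measure the lid grip.

```bash
cat > j.py <<'E'
from h import *
from c2 import look
for i,(az,ti,d) in enumerate([(-1.46,30,190),(-1.46,0,170)]):
    P,r=look([552,-17,170],az,ti,d); q=solve_ik(P,r); print(q)
    if q is None: continue
    goto(P,r); wait(.3); c=snap(f"y{i}"); print(get_obs()["t"],proj(c,[[552,-17,180.5],[552,-17,142]]))
f=lambda n,x,y:cv2.resize(cv2.imread(f'pics/{n}.png')[y:y+200,x:x+133],(399,600),interpolation=cv2.INTER_CUBIC)
cv2.imwrite("pics/m5.png",np.hstack([f("y0",215,100),f("y1",215,100)]))
E
python3 j.py
```

```text
[ -15.2777208   -34.88395811  125.6635357     7.91136423   60.18056816
 -105.9773021 ]
25.8667 [[283.8031879  185.40532322]
 [283.75040946 159.98657009]]
[ -9.04590029  -0.43696661  94.87661893   0.          85.56034768
 -97.58590029]
26.9083 [[283.11743591 186.75314075]
 [283.10495905 177.92120683]]
```

View pics/m5.png

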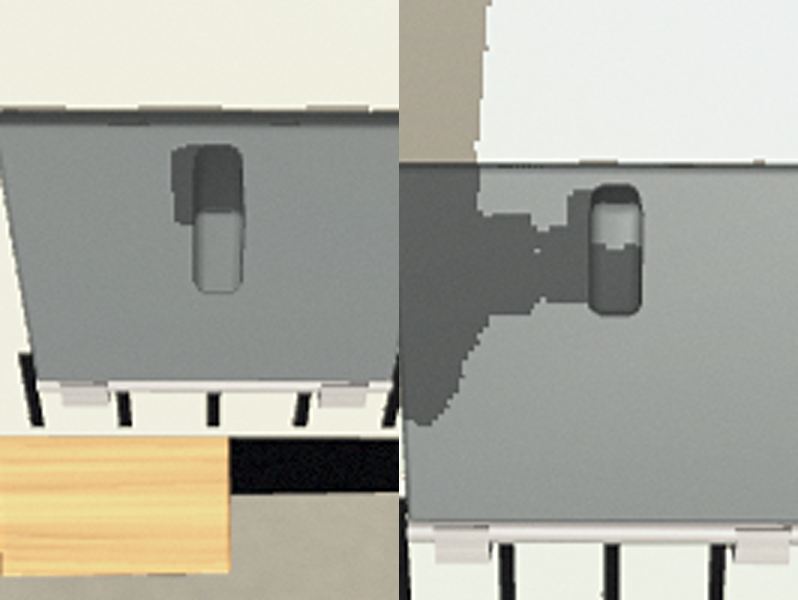

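y0 shows the grip's top face at crop centre (218,251), with the plate's front edge at row 122 and its far edge at row 380. y1 shows the top face centred at (615,259), the front edge at row 165 and the far edge at row 520.

```bash
cat > k.py <<'E'
from h import *
C=[cam("wrist",np.load(f"pics/y{i}.npy")) for i in (0,1)]
g=lambda i,u,v:np.array([(u-399*i)/3+215,v/3+100])
top=tri([(C[0],g(0,218,251)),(C[1],g(1,615.5,259))]); print("griptop",top)
for nm,a,b in (("front",(218,122),(615,165)),("far",(218,380),(615,520))):
    for z in (142.5,): print(nm,onz(C[0],g(0,*a),z),onz(C[1],g(1,*b),z))
    print(tri([(C[0],g(0,*a)),(C[1],g(1,*b))]))
# yaw of far edge
p=[onz(C[0],g(0,u,v),142.5) for u,v in((40,381),(390,379))]; q=[onz(C[1],g(1,u,520),142.5) for u in(415,795)]
for a,b in(p,q): d=b-a; print("yaw",np.degrees(np.arctan2(-d[0],d[1])))
E
python3 k.py
```

```text
griptop (array([552.46514208, -13.31017158, 177.28617568]), np.float64(0.0312214237550279))
front [527.21649229 -12.5224436  142.5       ] [529.01627203 -12.57005657 142.5       ]
(array([529.46249798, -12.53828666, 139.3761396 ]), np.float64(0.007371290878495529))
far [657.77954671 -14.73710664 142.5       ] [657.75948213 -15.49546243 142.5       ]
(array([657.7657907 , -15.1695068 , 142.50102848]), np.float64(0.3450612983208998))
yaw -1.0254466611909445
yaw -1.4725684093768034
```

```bash
cat > l.py <<'E'
from h import *
yaw=-1.46; e=yawR(np.radians(yaw)); hinge=np.array([663.5,-16.5,130.5])
th0=np.arctan2(39,112); r=np.hypot(39,112)
pt=lambda a: hinge+e@[-r*np.cos(th0+a),0,r*np.sin(th0+a)]-[0,0,grasp_offset]
rot=[180,0,180+yaw]; print(pt(0),pt(np.pi/3))
goto(pt(0)+[0,0,50],rot); grip(50); move_l(pt(0),rot,80); grip(0,30); wait(.2)
o=get_obs(); print(o["t"],o["tcp_pos"],o["grip_width"],o["wrist_force"],o["moment"]); 
fy=o["wrist_force"][1]
N=15
for i in range(1,N+1):
    move_l(pt(np.pi/3*i/N),rot,80); o=get_obs()
    if i%3==0: print(round(o["t"],2),o["tcp_pos"].round(1),round(o["grip_width"],1),o["wrist_force"].round(1))
    if np.linalg.norm(o["wrist_force"])>30: print("STOP",i,o["wrist_force"]);break
wait(.3); snap("z0"); o=get_obs(); print(o["t"],o["tcp_pos"],o["wrist_force"])
for n in("top","scene"): cv2.imwrite(f"pics/{n}6.png",get_image(n)[:,:,::-1])
f=lambda n,x,y:cv2.resize(cv2.imread(f'pics/{n}.png')[y:y+200,x:x+266],(399,300),interpolation=cv2.INTER_CUBIC)
cv2.imwrite("pics/m6.png",np.vstack([np.hstack([f("z0",150,150),f("top6",200,110)]),np.hstack([f("scene6",170,130),f("z0",150,0)])]))
E
python3 l.py
```

```text
[551.53636009 -13.64634645 150.8       ] [641.28220596 -15.93372789 228.29484522]
29.1667 [552.1055211  -13.22018927 151.6697627 ] 15.574359916895341 [-0.32399962  2.95550723  4.98039749] [ 0.4341315   0.08101905 -0.2261975 ]
29.92 [561.9 -13.5 173.4] 15.7 [ 0.6  5.9 -3. ]
30.67 [577.7 -14.  194.3] 15.6 [-1.3  4.8 -2.2]
31.42 [596.6 -14.6 210.4] 15.3 [-0.5  5.8 -2.9]
32.17 [618.  -15.3 222.2] 15.6 [-1.7  3.9 -3.1]
32.92 [641.5 -15.9 229.2] 15.1 [-2.1  4.4 -1. ]
33.2667 [641.42667933 -15.95595262 229.21276552] [-1.75913722  4.56346301 -0.89139803]
```

View pics/m6.png

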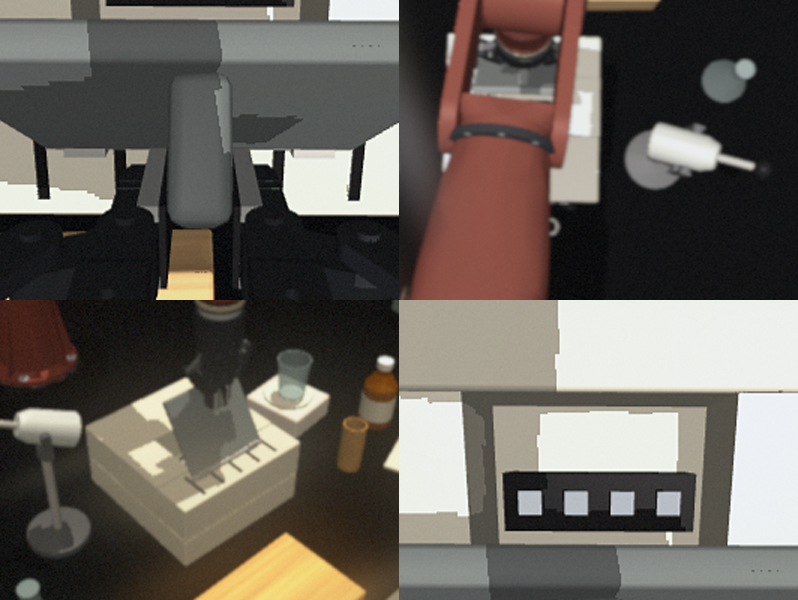

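The lid is open with the grip upright between the pads. The lamp points at the opening, and the bystanders stand where they did. In the lower-right panel the opening's front edge is at row 390, columns 465 to 738. I'll check the angle and the well against this.

```bash
cat > m.py <<'E'
from h import *
c=cam("wrist",np.load("pics/z0.npy")); e=yawR(np.radians(-1.46)); H=np.array([663.5,-16.5,130.5])
for a in (57,60,63):
    t=np.radians(a); d=np.array([-np.cos(t),0,np.sin(t)]); n=np.array([np.sin(t),0,np.cos(t)])
    print(a,[proj(c,H+e@(135*d+w*n+[0,40,0]))[0].round(1).tolist() for w in(0,12)], proj(c,H+e@(5*d+12*n+[0,40,0]))[0].round(1))
g=cv2.imread("pics/z0.png").astype(float).sum(2)
col=[g[:,int(x)-3:int(x)+3].mean(1) for x in(350,)][0]; d=np.diff(col); i=np.argsort(-abs(d))[:14]; print(sorted(zip(i.tolist(),d[i].round().tolist())))
for u in((465,738)): pass
L=onz(c,((465-399)/1.5+150,60),130); R=onz(c,((738-399)/1.5+150,60),130); m=(L+R)/2; print("opening front",L,R,"well est",m+e@[50,0,0])
S=cam("scene"); 
from fit import fit
V={"scene6":S,"top6":cam("top")}; k=np.array([478.06,-352.05,278.32])
k,u=fit(V,{n:proj(q,k)[0] for n,q in V.items()},k,np.radians([70.8,22.1])); print(np.degrees(np.arctan2(u[1],u[0])),np.degrees(np.arcsin(-u[2])))
E
python3 m.py
```

```text
57 [[390.8, 157.7], [393.8, 188.2]] [338.6 248.6]
60 [[392.4, 175.7], [394.9, 207.6]] [338.5 249.1]
63 [[393.7, 194.4], [395.7, 227.4]] [338.3 249.5]
[(58, -48.0), (59, -73.0), (60, -161.0), (61, -160.0), (70, 178.0), (71, 87.0), (115, -58.0), (162, -71.0), (228, -58.0), (248, 128.0), (249, 257.0), (291, -110.0), (292, -326.0), (293, -209.0)]
opening front [541.97989283 -71.23341095 130.        ] [545.02510434  46.81975889 130.        ] well est [593.48626641 -13.48077851 130.        ]
scene6 19 rod [ 0.   0.   0.3  0.   0.1  0.   0.  -0.2 -0.3] head [-3.8 -3.5 -2.6  0.1  0.   0.3  0.9  0.4  0.8  0.4]
top6 19 rod [ 0.1  0.1  0.   0.   0.   0.  -0.2 -0.1 -0.2] head [-0.1  0.1 -0.3  0.   0.   0.2  0.   0.1 -0.1  0. ]
knob res [ 0.  -0.4  0.   0. ]
70.3152703331771 22.128740107806887
```

```bash
cat > n.py <<'E'
from h import *
Z=cam("wrist",np.load("pics/z0.npy")); S=cam("scene"); e=yawR(np.radians(-1.46)); H=np.array([663.5,-15.5,130.5])
def P(c,a,s,w,y):
    t=np.radians(a); return proj(c,H+e@(s*np.array([-np.cos(t),0,np.sin(t)])+w*np.array([np.sin(t),0,np.cos(t)])+[0,y,0]))[0].round(1).tolist()
for a in (56,58,60,62): print(a,"scene corners",[P(S,a,135,w,y) for w in(0,12) for y in(-75,75)],"far",P(S,a,5,12,-75),P(S,a,5,12,75),"z0 griptop",P(Z,a,94,50,0),P(Z,a,130,50,0))
b=cv2.imread("pics/scene6.png")[190:270,270:370]; q=cv2.resize(b,(500,400),interpolation=cv2.INTER_CUBIC)
w=cv2.resize(cv2.imread("pics/z0.png")[150:310,230:350],(300,400),interpolation=cv2.INTER_CUBIC)
cv2.imwrite("pics/m7.png",np.clip(np.hstack([q,w])*1.5,0,255).astype(np.uint8))
E
python3 n.py
```

```text
56 scene corners [[276.6, 197.3], [322.7, 174.4], [279.2, 196.9], [325.5, 173.8]] far [299.3, 246.5] [343.6, 220.7] z0 griptop [285.3, 296.1] [286.0, 290.4]
58 scene corners [[277.6, 197.2], [323.8, 174.2], [280.2, 196.9], [326.7, 173.7]] far [299.4, 246.7] [343.7, 220.9] z0 griptop [285.3, 303.9] [286.0, 304.2]
60 scene corners [[278.7, 197.1], [324.9, 174.0], [281.4, 197.0], [327.9, 173.8]] far [299.5, 246.8] [343.8, 221.0] z0 griptop [285.3, 311.4] [286.0, 317.7]
62 scene corners [[279.7, 197.1], [326.1, 173.9], [282.5, 197.2], [329.1, 173.8]] far [299.6, 247.0] [343.9, 221.2] z0 griptop [285.3, 318.8] [286.0, 330.9]
```

View pics/m7.png

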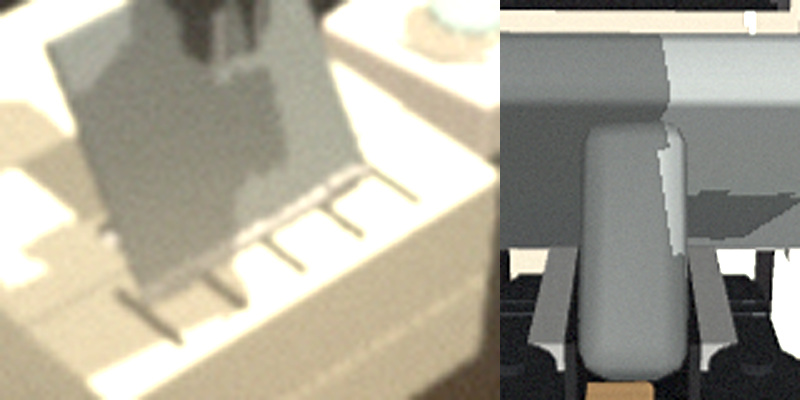

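The left panel shows the lid's free corner at about scene pixel (279.6,199). The right panel shows the plate's front face at wrist rows 163–191 and the end of the grip at row 302. These put the lid at about 58–60°, so I raise it by 1.2° and hand in.

```bash
cat > p.py <<'E'
from h import *
o=get_obs(); a=np.radians(1.2); e=yawR(np.radians(-1.46)); t=np.arctan2(39,112)+np.pi/3; r=np.hypot(39,112)
d=e@[r*(np.cos(t)-np.cos(t+a)),0,r*(np.sin(t+a)-np.sin(t))]
tgt=np.array([641.282,-15.934,228.295])+d; move_l(tgt,None,20); wait(.5)
o2=get_obs(); print(o2["tcp_pos"]-o["tcp_pos"],d,o2["grip_width"],o2["wrist_force"],o2["t"])
c=snap("z1"); g=cv2.imread("pics/z1.png").astype(float).sum(2)[:,347:353].mean(1); dd=np.diff(g); print([(i,round(dd[i])) for i in range(140,215) if abs(dd[i])>25])
print(sign_off())
E
python3 p.py
```

```text
[ 1.8389476  -0.04373624  0.3749765 ] [ 2.44376466 -0.06228502  0.43989623] 15.26756234075426 [-3.10175628  5.2686767  -0.2896657 ] 34.1417
[(162, -27), (163, -31), (164, 34), (165, 34), (166, 43), (189, -37), (190, -41), (191, -42), (192, -40)]
the job is handed in; nothing more can be done
None
```

The job is handed in at about 34 s: the lamp is aimed within about 4 mm of the well by my fit, and the lid is held at roughly 60° (my estimates ran from about 58° to 60°, and a final 1.2° raise showed little change in the wrist image).

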